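# Line up the seasoning shakers by height

### The arm

A 7-joint arm with a two-finger parallel gripper is mounted at the origin on the work surface. World frame = base frame: x ahead of the robot, y to its left, z up, the work surface at z = 0. Lengths are in m, angles in rad, forces in N, time in s.
With the tool pointing down it reaches from about 0.4 to 0.85 m from the base axis. Payload 4.5 kg.
Tool frame: the origin (TCP) lies where the fingers leave the gripper's body, on its centre line; the fingertips stand 64 mm ahead of it and the grasp point (between the pads) lies 45 mm ahead of it; z points along the fingers, y is the line along which they close (so a half turn about z gives the same grasp; the last joint's range is limited). The gripper opens to 88 mm and grips with 3 to 60 N. Pads are 18 mm wide; open, the fingers measure 123 mm over their backs; the gripper's body (75 mm by 187 mm) begins 45 mm behind the grasp point.
Start: joints at [1.209, 0.689, -0.195, 1.565, 0.157, 0.902, -0.215], TCP at [0.241, -0.577, 0.303] pointing down, gripper open.
Joint ranges: [-3.01, 3.01], [-0.46, 2.08], [-1.47, 1.51], [0.13, 2.56], [-1, 4.14], [0.04, 2.09], [-2.66, 2.66]. Speed limits (rad/s): [2.57, 2.57, 3.14, 3.14, 3.14, 3.14, 3.14].

### API

Orientations are given as a unit quaternion [x, y, z, w].
In Python, from plant import r gives the robot as it stands.
- The arm moves only by the tool play_rows, never from a script. Its arguments are lists of equal length, an entry for each row: "translation": the shift along the tool's x, y, z in m, a list of three; "delta_rot": the turn, a rotation vector about the tool's x, y, z in degrees, a list of three; "grip": the opening, from -1 (shut) to 1 (fully open). In form: {"translation": [[x, y, z], ...], "delta_rot": [[rx, ry, rz], ...], "grip": [grip, ...]}. A call has 1 to 20 rows; each row shifts and turns the commanded pose from where the row before left it, along the tool's axes as they then stand; what a row does not reach is not made up. A row lasts 1/8 s, in which the tool goes at most 62.5 mm and 10.7 degrees, less where a joint would pass 70% of its speed; a pose out of reach is approached as far as the arm can. A call with a gripper value outside its range is refused whole. The fingers move at their own pace and stop on an object; "squeeze" is the grip in N (left out, the last holds). Time passes only in rows, so rows that do not move let the fingers close. It gives the time, the measured TCP pose, the force, the opening and the grip force at its end, in the units of the state.
- r.get_state(): the state, without advancing time (a new reading comes with each control period).
- r.snapshot(name): name is "side" or "top"; returns the picture (384x512x3 uint8, blue, green, red); there is no depth.
- r.get_calibration(name): a dict with "intrinsics" (3x3 intrinsics, pixels), "k1" (the pictures are not rectified: a ray, as slopes to the right and down, at radius r is drawn at 1 + k1 r^2 times it, then the intrinsics apply), "eye" and "rotation" of the camera in the world. Camera axes: x right, y up, looking along -z (the intrinsics and any distortion apply to the point x, -y, -z); pixel columns grow to the right and rows downward; lengths in m; the calibration is good to about 2 mm. A picture is of the moment at which its call begins. get_calibration takes no time and is no camera call.
- r.finish_job(): hands the job in; it is judged then, once.
Trained networks look in the newest picture that a camera, given by its name, has taken for a name from the list of things; names that differ only in an ending like _2 or _b are one class to them, and where a whole thing is asked for, a point or a joint stands for the part that bears it (a point fixed in the world has none). Each returns a list of dicts, best first, with "confidence" (0 to 1); they miss things now and then, are a little off and sometimes report something else, mostly with a low value. They report only what shows in the picture. A call takes as long as a camera call. They do not tell look-alikes from the thing itself.
- r.look_for(camera, target): "point" ([x, y, z] in m, in world coordinates, good to about 4 mm: the middle of the surface that is visible of it).
- r.silhouettes(camera, target): "pixels" (384x512 bool, what is visible of it).
The state is a dict: "clock": time; "q": joint angles; "qd": joint speeds; "joint_torque": joint torques, N m; "tool_pos": TCP position; "eef_rot": TCP orientation; "contact_force": force on the tool from outside, world axes, zero at the start; "moment": the same for the moment, N m; "opening": opening from 0.0 (shut) to 1.0 (fully open); "finger_force": force on a finger pad.
Only numpy, scipy, OpenCV 4.12 (cv2) and the standard library are available. Lean on these libraries where they do the work, as an engineer would, in place of code of your own. Each camera call takes 0.05 s, during which the arm holds its last target. There are 200 camera calls.

### The job

Tidy the four steel seasoning shakers into the black caddy in order of height, one standing in each compartment: the shortest in the compartment at the chopping-board end, rising to the tallest at the far end from the board, so that nothing tall is in the way of whoever works at the board. Keep the shakers upright while you carry them, set them down rather than dropping them, and leave the dish, sauce bottle, jar and bowl where they stand.

Things in the scene. Friction and masses are not known exactly. Their poses are not given: they have to be found in the camera images.
- shaker_small: bare steel seasoning shaker: upright round cylinder with a low domed perforated lid, loose, standing on the counter. 44 mm diameter, 70 mm tall; the straight wall goes up to 14 mm below the top. The shortest and thinnest of the four. Origin: centre of its underside, z up.
- shaker_medium: bare steel seasoning shaker: upright round cylinder with a low domed perforated lid, loose, standing on the counter. 50 mm diameter, 94 mm tall; the straight wall goes up to 14 mm below the top. Second shortest. Origin: centre of its underside, z up.
- shaker_large: bare steel seasoning shaker: upright round cylinder with a low domed perforated lid, loose, standing on the counter. 56 mm diameter, 118 mm tall; the straight wall goes up to 14 mm below the top. Second tallest. Origin: centre of its underside, z up.
- shaker_tallest: bare steel seasoning shaker: upright round cylinder with a low domed perforated lid, loose, standing on the counter. 62 mm diameter, 142 mm tall; the straight wall goes up to 14 mm below the top. The tallest and thickest of the four. Origin: centre of its underside, z up.
- caddy: Shallow black tray fixed to the counter beyond the shakers: 88 mm (x) by 340 mm (y), plus an 18 mm flat lug at each end. Origin: centre of its underside; y runs along the row, z up. Four compartments, 80 by 80 mm inside, centred at x = 0, y = -126, -42, 42 and 126 mm; floor 4 mm above the counter, walls and dividers 4 mm thick, tops 14 mm above the counter.
- board: White chopping board lying flat, fixed, 240 mm (its x) by 160 mm (its y), 14 mm thick, with an avocado (top about 75 mm above the counter) and a knife on it. It lies beyond one end of the caddy (either end). Origin: centre of its underside.
- bowl: Dark mixing bowl beyond the other end of the caddy, 170 mm diameter, 75 mm high. Not to be moved. Origin: centre of its underside.
- dish: Small white ceramic dipping dish among the shakers, 72 mm diameter, 22 mm high. Not to be moved. Origin: centre of its underside.
- bottle: Brown sauce bottle with a thin pointed nozzle, among the shakers, 48 mm diameter, 128 mm tall. Not to be moved. Origin: centre of its underside.
- jar: Glass jar with a brass-coloured screw cap and paper band, among the shakers, 54 mm diameter, 72 mm tall. Not to be moved. Origin: centre of its underside.
Mind the look-alikes: they are no part of the job. Leave any pink look-alike of the shaker_tallest alone. Leave any pink look-alike of the shaker_small alone.

How it is judged:
At the end, for the whole second after the job is handed in: Each shaker stands on the floor of its own compartment (within 22 mm of its centre each way, within 5 mm of floor height), upright within 0.1 rad, at rest and released, shortest at the chopping-board end, rising in order of height to the tallest at the other end (((y of board in the frame of caddy above 0 m and (x of shaker_small in the frame of caddy between -0.022 and 0.022 m and y of shaker_small in the frame of caddy between 0.104 and 0.148 m and z of shaker_small in the frame of caddy between 0.001 and 0.009 m) and (x of shaker_medium in the frame of caddy between -0.022 and 0.022 m and y of shaker_medium in the frame of caddy between 0.02 and 0.064 m and z of shaker_medium in the frame of caddy between 0.001 and 0.009 m) and (x of shaker_large in the frame of caddy between -0.022 and 0.022 m and y of shaker_large in the frame of caddy between -0.064 and -0.02 m and z of shaker_large in the frame of caddy between 0.001 and 0.009 m) and (x of shaker_tallest in the frame of caddy between -0.022 and 0.022 m and y of shaker_tallest in the frame of caddy between -0.148 and -0.104 m and z of shaker_tallest in the frame of caddy between 0.001 and 0.009 m)) or (y of board in the frame of caddy below 0 m and (x of shaker_small in the frame of caddy between -0.022 and 0.022 m and y of shaker_small in the frame of caddy between -0.148 and -0.104 m and z of shaker_small in the frame of caddy between 0.001 and 0.009 m) and (x of shaker_medium in the frame of caddy between -0.022 and 0.022 m and y of shaker_medium in the frame of caddy between -0.064 and -0.02 m and z of shaker_medium in the frame of caddy between 0.001 and 0.009 m) and (x of shaker_large in the frame of caddy between -0.022 and 0.022 m and y of shaker_large in the frame of caddy between 0.02 and 0.064 m and z of shaker_large in the frame of caddy between 0.001 and 0.009 m) and (x of shaker_tallest in the frame of caddy between -0.022 and 0.022 m and y of shaker_tallest in the frame of caddy between 0.104 and 0.148 m and z of shaker_tallest in the frame of caddy between 0.001 and 0.009 m))) and angle between each of shaker_small, shaker_medium, shaker_large, shaker_tallest's own z axis and vertical below 0.1 rad and linear speed of each of shaker_small, shaker_medium, shaker_large, shaker_tallest below 0.02 m/s and angular speed of each of shaker_small, shaker_medium, shaker_large, shaker_tallest below 0.2 rad/s); the robot touches nothing.
It fails at once if a shaker is tipped more than about 35 degrees (angle between any of shaker_small, shaker_medium, shaker_large, shaker_tallest's own z axis and vertical above 0.6 rad).
It fails at once if a shaker is dropped (falls free for more than about 30 mm) or thrown ((linear speed of shaker_small above 0.75 m/s and contact force between each of the arm, the fingers and shaker_small below 0.01 N) or (linear speed of shaker_medium above 0.75 m/s and contact force between each of the arm, the fingers and shaker_medium below 0.01 N) or (linear speed of shaker_large above 0.75 m/s and contact force between each of the arm, the fingers and shaker_large below 0.01 N) or (linear speed of shaker_tallest above 0.75 m/s and contact force between each of the arm, the fingers and shaker_tallest below 0.01 N)).
It fails at once if the dish, sauce bottle, jar or bowl is shifted by more than 30 mm (distance of any of dish, bottle, jar, bowl from where it was at the start of the episode above 0.03 m).
It also fails if it takes over 120 s, if anything falls off the work surface, if the arm or the gripper's body presses on something with over 40 N, if the wrist force passes 120 N, or if a joint passes its speed limit or range.

## Working session

There is one attempt and no reset: what is moved stays moved. The work goes in short steps, Python scripts to look and compute and a tool call to move; the robot and the scene stay as the last step left them, time stands still between calls to the robot, and variables do not carry over. Pictures are saved under pics/ and viewed, at most 14 in all, crops included, and the job is handed in when it is done.

Besides the shell and the picture viewer there is one more tool, called after "Request:" as a command line: name --argument value ..., lists and objects as JSON in quotes. play_rows: Moves the arm, as the interface text tells. Its arguments: {"type":"object","properties":{"translation":{"type":"array","items":{"type":"array","items":{"type":"number"}}},"delta_rot":{"type":"array","items":{"type":"array","items":{"type":"number"}}},"grip":{"type":"array","items":{"type":"number"}},"squeeze":{"type":"number"}},"required":["translation","delta_rot","grip"]}

```bash
mkdir -p pics
cat > h.py <<'E'
import numpy as np, cv2
from plant import r
def cal(n):
    c=r.get_calibration(n); return np.array(c["intrinsics"]),c["k1"],np.array(c["eye"]),np.array(c["rotation"])
def pix2z(n,u,v,z):
    K,k1,e,R=cal(n)
    d=np.array([(u-K[0,2])/K[0,0],(v-K[1,2])/K[1,1]]); s=d.copy()
    for _ in range(20): s=d/(1+k1*(s@s))
    w=R@np.array([s[0],-s[1],-1]); return e+w*(z-e[2])/w[2]
def proj(n,p):
    K,k1,e,R=cal(n); c=R.T@(np.array(p)-e); s=np.array([c[0]/-c[2],-c[1]/-c[2]]); s=s*(1+k1*(s@s))
    return K[0,0]*s[0]+K[0,2],K[1,1]*s[1]+K[1,2]
E
python3 - <<'E'
from h import *
a=r.snapshot("top");b=r.snapshot("side")
cv2.imwrite("pics/top0.png",a);cv2.imwrite("pics/side0.png",b)
for n in("top","side"):
    K,k1,e,R=cal(n);print(n,K.tolist(),k1,e,R.tolist())
for t in "shaker_small shaker_medium shaker_large shaker_tallest caddy board bowl dish bottle jar".split():
    for n in("top","side"):
        print(t,n,[(np.round(d["point"],3).tolist(),round(d["confidence"],2)) for d in r.look_for(n,t)])
s=r.get_state();print({k:np.round(v,3).tolist() for k,v in s.items()})
E
```

```text
top [[365.09032664298786, 0.0, 255.01833253393144], [0.0, 365.09032664298786, 198.55411334071482], [0.0, 0.0, 1.0]] -0.1005422922018935 [3.72955075e-01 2.96645916e-04 1.25304495e+00] [-0.04266854408104348, 0.03715883756050735, 0.7161359913280378, -0.6956636098444163]
side [[498.43925466207133, 0.0, 255.53549555997023], [0.0, 498.43925466207133, 197.9155601824058], [0.0, 0.0, 1.0]] 0.040562109245300765 [-0.11442951  0.86690841  1.03962471] [-0.12482571490548815, 0.37850392345731165, 0.8755495202510957, -0.27306841343119753]
shaker_small top [([0.445, 0.084, 0.071], 0.6), ([0.344, 0.029, 0.068], 0.42)]
shaker_small side [([0.432, 0.101, 0.051], 0.91), ([0.334, 0.053, 0.048], 0.67), ([0.429, -0.302, 0.077], 0.42)]
shaker_medium top [([0.472, -0.11, 0.09], 0.56)]
shaker_medium side [([0.466, -0.103, 0.066], 0.87)]
shaker_large top [([0.436, -0.313, 0.108], 0.84)]
shaker_large side [([0.429, -0.304, 0.078], 0.97)]
shaker_tallest top [([0.393, 0.391, 0.138], 0.73), ([0.363, 0.292, 0.136], 0.69), ([0.433, -0.002, 0.075], 0.39)]
shaker_tallest side [([0.373, 0.426, 0.103], 0.71), ([0.35, 0.3
[... 183 characters left out ...]
 0.67)]
bowl top [([0.7, 0.403, 0.029], 0.71), ([0.441, 0.084, 0.069], 0.2)]
bowl side [([0.72, 0.379, 0.035], 0.6)]
dish top []
dish side [([0.483, -0.218, 0.017], 0.72)]
bottle top []
bottle side [([0.414, 0.211, 0.086], 0.94)]
jar top [([0.436, -0.003, 0.072], 0.75)]
jar side [([0.43, 0.016, 0.052], 0.95)]
{'clock': 1.1, 'q': [1.209, 0.689, -0.195, 1.565, 0.157, 0.903, -0.215], 'qd': [-0.001, -0.001, -0.001, -0.001, 0.0, -0.0, -0.001], 'joint_torque': [-0.0, -52.75, -1.267, -15.374, -0.052, -0.001, 0.0], 'tool_pos': [0.241, -0.577, 0.303], 'eef_rot': [0.98, 0.197, -0.0, 0.0], 'contact_force': [-0.41, 0.549, -0.636], 'moment': [-0.022, -0.006, -0.01], 'finger_force': 0.0, 'opening': 0.999}
```

View pics/top0.png

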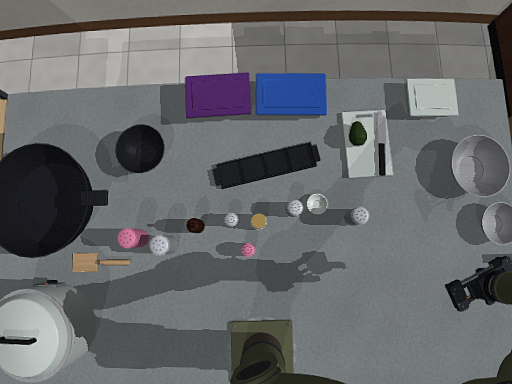

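View pics/side0.png

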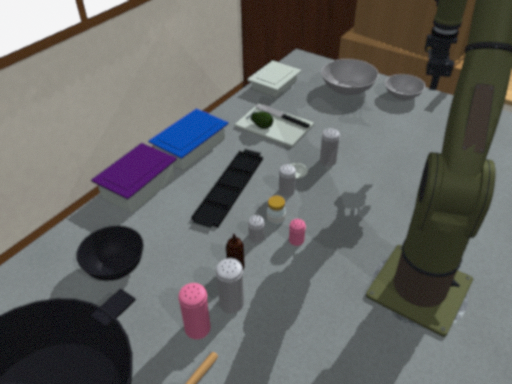

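The side camera shows the steel small shaker at (257,225), medium at (288,180), large at (330,145) and tallest at (230,285). In the top view they are at (231,220), (295,208), (360,215) and (160,245). The pink ones, top (129,238) and (248,249), are look-alikes. The board is at the −y end, top (367,143). Next I'll refine the poses by fitting silhouettes.

```bash
cat > h.py <<'E'
import numpy as np, cv2
from scipy.spatial.transform import Rotation as Rot
from scipy.optimize import minimize
from plant import r
_c={}
def cal(n):
    if n not in _c:
        c=r.get_calibration(n); _c[n]=(np.array(c["intrinsics"]),c["k1"],np.array(c["eye"]),Rot.from_quat(c["rotation"]).as_matrix())
    return _c[n]
def pix2z(n,u,v,z):
    K,k1,e,R=cal(n)
    d=np.array([(u-K[0,2])/K[0,0],(v-K[1,2])/K[1,1]]); s=d.copy()
    for _ in range(20): s=d/(1+k1*(s@s))
    w=R@np.array([s[0],-s[1],-1]); return e+w*(z-e[2])/w[2]
def proj(n,P):
    K,k1,e,R=cal(n); c=(np.atleast_2d(P)-e)@R; s=np.c_[c[:,0]/-c[:,2],c[:,1]/c[:,2]]
    s=s*(1+k1*(s**2).sum(1,keepdims=True)); return s*[K[0,0],K[1,1]]+K[:2,2]
def cyl(x,y,d,h,z=0,dome=14):
    a=np.linspace(0,2*np.pi,40); q=[]
    for rr,zz in((d/2,z),(d/2,z+h-dome),(d/2*.8,z+h-dome*.35),(d/2*.4,z+h)):
        q.append(np.c_[x+rr*np.cos(a),y+rr*np.sin(a),0*a+zz])
    return np.vstack(q)
def ren(n,P,S=8):
    hull=cv2.convexHull(proj(n,P).astype(np.float32))[:,0]
    m=np.zeros((384,512),np.uint8); cv2.fillConvexPoly(m,np.round(hull*256).astype(np.int32),255,cv2.LINE_AA,8); return m/255.
def fit(masks,f,p0,step):
    def c(p): return sum(1-np.minimum(ren(n,f(p)),m).sum()/np.maximum(ren(n,f(p)),m).sum() for n,m in masks)
    sim=np.vstack([p0]+[np.array(p0)+np.eye(len(p0))[i]*step[i] for i in range(len(p0))])
    o=minimize(c,p0,method="Nelder-Mead",options=dict(initial_simplex=sim,xatol=2e-4,fatol=1e-4)); return o.x,o.fun
def sil(n,t,xy,h):
    u=proj(n,[*xy,h/2])[0]; L=r.silhouettes(n,t)
    L=[d for d in L if np.hypot(*(np.argwhere(d["pixels"]).mean(0)[::-1]-u))<18]
    return L[0]["pixels"].astype(float) if L else None
D=dict(shaker_small=(.044,.070),shaker_medium=(.050,.094),shaker_large=(.056,.118),shaker_tallest=(.062,.142),jar=(.054,.072),bottle=(.048,.128),dish=(.072,.022),bowl=(.17,.075))
def locate(t,xy,z=0,cams=("top","side")):
    d,h=D[t]; out=[]
    ms=[(n,sil(n,t,xy,h)) for n in cams]; ms=[m for m in ms if m[1] is not None]
    f=lambda p:cyl(p[0],p[1],d,h,z)
    for m in ms: x,c=fit([m],f,xy,[.008,.008]); out.append((m[0],np.round(x,4).tolist(),round(c,3)))
    if len(ms)==2: x,c=fit(ms,f,xy,[.008,.008]); out.append(("both",np.round(x,4).tolist(),round(c,3)))
    return out
E
cat > a.py <<'E'
from h import *
r.snapshot("top");b=r.snapshot("side")
G=dict(shaker_small=(.445,.084),shaker_medium=(.472,-.11),shaker_large=(.436,-.313),shaker_tallest=(.363,.292),jar=(.435,0),bottle=(.42,.2),dish=(.48,-.18))
for t,g in G.items(): print(t,locate(t,g))
def box(p):
    c,s=np.cos(p[2]),np.sin(p[2]); return np.array([[p[0]+c*a-s*b,p[1]+s*a+c*b,z] for a in(-.044,.044) for b in(-.17,.17) for z in(0,.014)])
a=cv2.imread("pics/top0.png")
M=[(n,r.silhouettes(n,"caddy")[0]["pixels"].astype(float)) for n in("top","side")]
for m in M:
    print("caddy",m[0],fit([m],box,[.63,-.034,.23],[.01,.01,.05]))
p,c=fit(M,box,[.63,-.034,.23],[.01,.01,.05]);print("both",p,c)
S=6;im=cv2.resize(a[130:200,200:330],None,fx=S,fy=S,interpolation=cv2.INTER_CUBIC)*2
R=np.array([[np.cos(p[2]),-np.sin(p[2])],[np.sin(p[2]),np.cos(p[2])]])
P=[(x,y) for x in(-.044,.044) for y in (-.17,-.084,0,.084,.17)]
for q in P:
    w=np.append(p[:2]+R@q,.014);u=proj("top",w)[0];cv2.circle(im,tuple(int(v) for v in ((u-[200,130]+.5)*S)),3,(0,0,255),-1)
cv2.imwrite("pics/cad.png",im)
E
python3 a.py
```

```text
shaker_small [('top', [0.4471, 0.0928], np.float64(0.537)), ('side', [0.4725, 0.0486], np.float64(0.845)), ('both', [0.4471, 0.0918], np.float64(1.417))]
shaker_medium [('top', [0.4803, -0.1254], np.float64(0.615)), ('side', [0.5179, -0.1934], np.float64(0.852)), ('both', [0.4804, -0.1254], np.float64(1.489))]
shaker_large [('top', [0.4461, -0.3473], np.float64(0.691)), ('side', [0.4961, -0.4391], np.float64(0.848)), ('both', [0.4471, -0.3479], np.float64(1.564))]
shaker_tallest [('top', [0.3651, 0.3402], np.float64(0.639)), ('side', [0.4109, 0.2545], np.float64(0.615)), ('both', [0.3631, 0.3211], np.float64(1.403))]
jar [('top', [0.4372, -0.0027], np.float64(0.31)), ('side', [0.4648, -0.0477], np.float64(0.85)), ('both', [0.4371, -0.0027], np.float64(1.19))]
bottle [('top', [0.4297, 0.2197], np.float64(0.677)), ('side', [0.4544, 0.1737], np.float64(0.847)), ('both', [0.4267, 0.2137], np.float64(1.564))]
dish [('top', [0.4908, -0.2027], np.float64(0.665)), ('side', [0.502, -0.2215], np.float64(0.965)), ('both', [0.4902, -0.2039], np.float64(1.641))]
caddy top (array([ 0.63118673, -0.03413217,  0.21514923]), np.float64(0.09969382022471918))
caddy side (array([ 0.63223164, -0.03431663,  0.22576427]), np.float64(0.10351773491270522))
both [ 0.63122002 -0.0341874   0.21723906] 0.2045145230988782
```

View pics/cad.png

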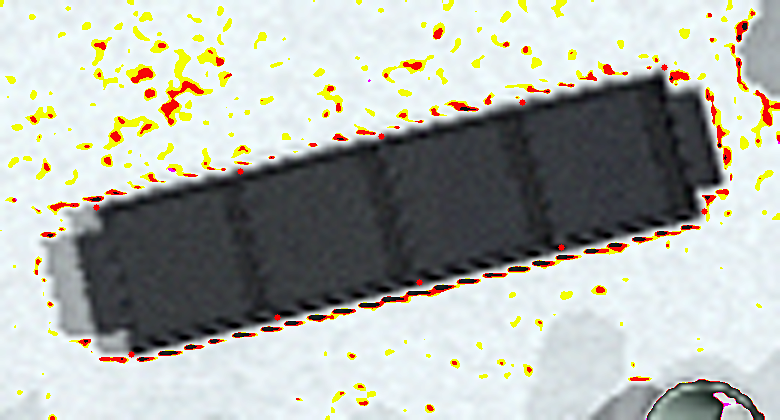

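The red corner and divider dots land on the caddy edges, so the caddy pose is good. The cylinder fits are off, so I'll check the masks.

Run:
```python
from h import *
im=r.snapshot("top")
for d in r.silhouettes("top","shaker_large"): 
    m=d["pixels"];ij=np.argwhere(m);print(d["confidence"],m.sum(),ij.min(0),ij.max(0))
q=ren("top",cyl(.436,-.313,.056,.118))
ij=np.argwhere(q>.5);print(q.sum(),ij.min(0),ij.max(0))
print(proj("top",cyl(.436,-.313,.056,.118))[::13].round())
```

```text
0.76 364 [207 344] [225 368]
1039.7254901960785 [210 265] [239 362]
[[348. 211.]
 [342. 223.]
 [356. 222.]
 [348. 211.]
 [265. 238.]
 [267. 239.]
 [266. 237.]
 [276. 236.]
 [278. 236.]
 [278. 234.]
 [354. 217.]
 [360. 219.]
 [359. 213.]]
```

```bash
sed -i 's/dome=14/dome=.014/' h.py; sed -i '/^a=cv2/,$d;/^def box/,/^    c,s/d' a.py; python3 a.py
```

```text
shaker_small [('top', [0.4416, 0.0854], np.float64(0.249)), ('side', [0.444, 0.0876], np.float64(0.093)), ('both', [0.4439, 0.0875], np.float64(0.346))]
shaker_medium [('top', [0.4739, -0.1186], np.float64(0.094)), ('side', [0.4749, -0.1232], np.float64(0.086)), ('both', [0.474, -0.1195], np.float64(0.204))]
shaker_large [('top', [0.4401, -0.321], np.float64(0.161)), ('side', [0.4426, -0.3254], np.float64(0.084)), ('both', [0.4417, -0.3237], np.float64(0.253))]
shaker_tallest [('top', [0.3648, 0.3089], np.float64(0.072)), ('side', [0.366, 0.3066], np.float64(0.047)), ('both', [0.3651, 0.308], np.float64(0.13))]
jar [('top', [0.4347, -0.0026], np.float64(0.118)), ('side', [0.4377, -0.0053], np.float64(0.103)), ('both', [0.4355, -0.0037], np.float64(0.247))]
bottle [('top', [0.4237, 0.2005], np.float64(0.257)), ('side', [0.4292, 0.2052], np.float64(0.453)), ('both', [0.4268, 0.2066], np.float64(0.722))]
dish [('top', [0.4908, -0.2034], np.float64(0.12)), ('side', [0.4924, -0.2233], np.float64(0.496)), ('both', [0.4909, -0.206], np.float64(0.717))]
```

Request:
play_rows --translation '[[0, 0, 0], [0, 0, 0], [0, 0, 0], [0, 0, 0], [0, 0, 0], [0, 0, 0], [0, 0, 0], [0, 0, 0], [0, 0, 0], [0, 0, 0]]' --delta_rot '[[0, 0, -10], [0, 0, -10], [0, 0, -10], [0, 0, -10], [0, 0, -10], [0, 0, -10], [0, 0, -10], [0, 0, -9.8], [0, 0, 0], [0, 0, 0]]' --grip '[1, 1, 1, 1, 1, 1, 1, 1, 1, 1]' --squeeze 30

```text
clock: 4.15
tool_pos: [0.2409, -0.5767, 0.3027]
eef_rot: [0.627, 0.779, -0.0, 0.0]
contact_force: [0.2, 0.4, -0.1]
opening: 0.996
finger_force: 0.0
```

```bash
cat > go.py <<'E'
# usage: go.py x y z : shift in tool axes from the measured TCP to the given TCP point, plus residual rotation
import sys; from h import *
s=r.get_state(); R=Rot.from_quat(s["eef_rot"]); t=np.array([float(v) for v in sys.argv[1:4]])
y=0.2175; T=Rot.from_matrix(np.c_[[-np.sin(y),np.cos(y),0],[np.cos(y),np.sin(y),0],[0,0,-1]])
print("t",round(s["clock"],2),"tcp",np.round(s["tool_pos"],4),"shift",np.round(R.inv().apply(t-s["tool_pos"]),4),"rot",np.round((R.inv()*T).as_rotvec(degrees=True),2),"F",np.round(s["contact_force"],1),"open",round(s["opening"],3),"q7",s["q"].round(2) if hasattr(s["q"],"round") else s["q"])
E
python3 go.py .444 .087 .25
```

```text
t 4.15 tcp [ 0.2409 -0.5767  0.3027] shift [0.6052 0.3399 0.0527] rot [-0.    0.   -0.16] F [ 0.2  0.4 -0.1] open 0.996 q7 [ 1.42  0.74 -0.59  1.55  0.46  0.99  0.91]
```

Request:
play_rows --translation '[[0.02, 0.012, 0], [0.045, 0.025, 0], [0.045, 0.025, 0], [0.045, 0.025, 0], [0.045, 0.025, 0], [0.045, 0.025, 0], [0.045, 0.025, 0], [0.045, 0.025, 0], [0.045, 0.025, 0], [0.045, 0.025, 0], [0.045, 0.025, 0], [0.045, 0.025, 0], [0.045, 0.025, 0], [0.03, 0.018, 0.02], [0.015, 0.01, 0.033], [0, 0, 0], [0, 0, 0]]' --delta_rot '[[0, 0, 0], [0, 0, 0], [0, 0, 0], [0, 0, 0], [0, 0, 0], [0, 0, 0], [0, 0, 0], [0, 0, 0], [0, 0, 0], [0, 0, 0], [0, 0, 0], [0, 0, 0], [0, 0, 0], [0, 0, 0], [0, 0, 0], [0, 0, 0], [0, 0, 0]]' --grip '[1, 1, 1, 1, 1, 1, 1, 1, 1, 1, 1, 1, 1, 1, 1, 1, 1]'

```text
clock: 6.28
tool_pos: [0.4421, 0.0867, 0.2504]
eef_rot: [0.627, 0.779, -0.0, 0.0]
contact_force: [-0.4, -1.1, 0.4]
opening: 1.0
finger_force: 0.0
```

```bash
python3 go.py .4435 .0870 .085
```

```text
t 6.28 tcp [0.4421 0.0867 0.2504] shift [0.0002 0.0014 0.1654] rot [-0.    0.06 -0.08] F [-0.4 -1.1  0.4] open 1.0 q7 [ 0.    0.59 -0.46  2.12  0.51  0.54 -0.62]
```

Request:
play_rows --translation '[[0, 0.001, 0.03], [0, 0, 0.04], [0, 0, 0.04], [0, 0, 0.03], [0, 0, 0.02], [0, 0, 0.005], [0, 0, 0], [0, 0, 0], [0, 0, 0], [0, 0, 0], [0, 0, 0], [0, 0, 0]]' --delta_rot '[[0, 0, 0], [0, 0, 0], [0, 0, 0], [0, 0, 0], [0, 0, 0], [0, 0, 0], [0, 0, 0], [0, 0, 0], [0, 0, 0], [0, 0, 0], [0, 0, 0], [0, 0, 0]]' --grip '[1, 1, 1, 1, 1, 1, 1, 0, -0.2, -0.3, -0.3, -0.3]'

```text
clock: 7.78
tool_pos: [0.4437, 0.0877, 0.0857]
eef_rot: [0.626, 0.78, -0.0, -0.0]
contact_force: [-0.6, -0.3, 0.8]
opening: 0.49
finger_force: 30.0
```

```bash
python3 go.py .659 -.157 .25
```

```text
t 7.78 tcp [0.4437 0.0877 0.0857] shift [-0.2855  0.1572 -0.1643] rot [-0.05  0.02  0.02] F [-0.6 -0.3  0.8] open 0.49 q7 [-0.26  0.91 -0.05  2.22  1.13  0.05 -1.21]
```

Request:
play_rows --translation '[[0, 0, -0.015], [0, 0, -0.03], [0, 0, -0.035], [0, 0, -0.035], [0, 0, -0.03], [0, 0, -0.015], [-0.015, 0.008, 0], [-0.03, 0.016, 0], [-0.03, 0.017, 0], [-0.03, 0.017, 0], [-0.03, 0.017, 0], [-0.03, 0.017, 0], [-0.03, 0.017, 0], [-0.03, 0.017, 0], [-0.03, 0.016, 0], [-0.02, 0.01, 0], [-0.01, 0.005, 0], [0, 0, 0], [0, 0, 0]]' --delta_rot '[[0, 0, 0], [0, 0, 0], [0, 0, 0], [0, 0, 0], [0, 0, 0], [0, 0, 0], [0, 0, 0], [0, 0, 0], [0, 0, 0], [0, 0, 0], [0, 0, 0], [0, 0, 0], [0, 0, 0], [0, 0, 0], [0, 0, 0], [0, 0, 0], [0, 0, 0], [0, 0, 0], [0, 0, 0]]' --grip '[-0.3, -0.3, -0.3, -0.3, -0.3, -0.3, -0.3, -0.3, -0.3, -0.3, -0.3, -0.3, -0.3, -0.3, -0.3, -0.3, -0.3, -0.3, -0.3]'

```text
clock: 10.15
tool_pos: [0.6581, -0.1552, 0.2455]
eef_rot: [0.625, 0.78, -0.0, -0.001]
contact_force: [0.1, 0.7, -0.9]
opening: 0.489
finger_force: 30.0
```

```bash
python3 go.py .659 -.157 .0897
python3 - <<'E'
from h import *
cv2.imwrite("pics/s1.png",r.snapshot("side"))
E
```

```text
t 10.15 tcp [ 0.6581 -0.1552  0.2455] shift [-0.0021  0.0008  0.1558] rot [-0.1  -0.05  0.12] F [ 0.1  0.7 -0.9] open 0.489 q7 [ 0.51  0.91 -0.72  1.43  0.64  1.05 -0.12]
```

View pics/s1.png

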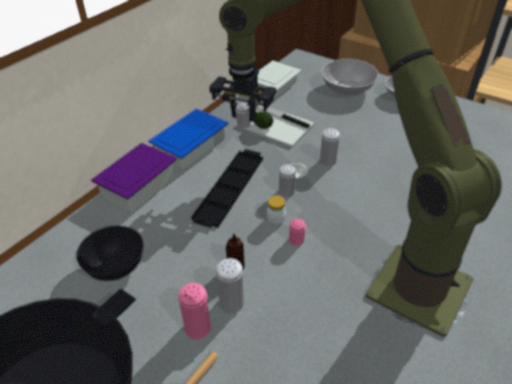

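The small shaker is held upright, near (243,115). Lowering it.

Request:
play_rows --translation '[[-0.002, 0.001, 0.02], [0, 0, 0.035], [0, 0, 0.035], [0, 0, 0.03], [0, 0, 0.02], [0, 0, 0.01], [0, 0, 0.004], [0, 0, 0.001], [0, 0, 0], [0, 0, 0], [0, 0, 0]]' --delta_rot '[[0, 0, 0], [0, 0, 0], [0, 0, 0], [0, 0, 0], [0, 0, 0], [0, 0, 0], [0, 0, 0], [0, 0, 0], [0, 0, 0], [0, 0, 0], [0, 0, 0]]' --grip '[-0.3, -0.3, -0.3, -0.3, -0.3, -0.3, -0.3, -0.3, -0.3, -0.3, -0.3]'

```text
clock: 11.58
tool_pos: [0.6601, -0.1584, 0.0909]
eef_rot: [0.626, 0.78, -0.0, 0.0]
contact_force: [-0.1, -0.3, -0.6]
opening: 0.492
finger_force: 30.0
```

```bash
python3 go.py .659 -.157 .0897
```

```text
t 11.57 tcp [ 0.6601 -0.1584  0.0909] shift [ 0.0016 -0.0008  0.0012] rot [-0.03  0.03  0.01] F [-0.1 -0.3 -0.6] open 0.492 q7 [ 0.47  1.1  -0.61  1.49  0.78  0.81 -0.23]
```

Request:
play_rows --translation '[[0, 0, 0.001], [0, 0, 0], [0, 0, 0], [0, 0, 0], [0, 0, 0], [0, 0, -0.02], [0, 0, -0.04], [0, 0, -0.04], [0, 0, -0.04], [0, 0, -0.02], [0, 0, 0]]' --delta_rot '[[0, 0, 0], [0, 0, 0], [0, 0, 0], [0, 0, 0], [0, 0, 0], [0, 0, 0], [0, 0, 0], [0, 0, 0], [0, 0, 0], [0, 0, 0], [0, 0, 0]]' --grip '[-0.3, -0.3, 0.3, 0.8, 0.9, 1, 1, 1, 1, 1, 1]'

```text
clock: 12.95
tool_pos: [0.6607, -0.1582, 0.2514]
eef_rot: [0.626, 0.78, 0.0, 0.001]
contact_force: [-0.5, 0.2, -0.4]
opening: 1.001
finger_force: 0.0
```

```bash
python3 go.py .474 -.1205 .25
```

```text
t 12.95 tcp [ 0.6607 -0.1582  0.2514] shift [ 0.0772 -0.1742  0.0009] rot [0.11 0.08 0.01] F [-0.5  0.2 -0.4] open 1.001 q7 [ 0.51  0.9  -0.72  1.42  0.64  1.06 -0.11]
```

Request:
play_rows --translation '[[0.01, -0.02, 0], [0.017, -0.04, 0], [0.018, -0.04, 0], [0.017, -0.04, 0], [0.01, -0.024, 0], [0.005, -0.01, 0], [0, 0, 0], [0, 0, 0.025], [0, 0, 0.035], [0, 0, 0.035], [0, 0, 0.025], [0, 0, 0.015], [0, 0, 0.005], [0, 0, 0], [0, 0, 0], [0, 0, 0], [0, 0, 0], [0, 0, 0], [0, 0, 0]]' --delta_rot '[[0, 0, 0], [0, 0, 0], [0, 0, 0], [0, 0, 0], [0, 0, 0], [0, 0, 0], [0, 0, 0], [0, 0, 0], [0, 0, 0], [0, 0, 0], [0, 0, 0], [0, 0, 0], [0, 0, 0], [0, 0, 0], [0, 0, 0], [0, 0, 0], [0, 0, 0], [0, 0, 0], [0, 0, 0]]' --grip '[1, 1, 1, 1, 1, 1, 1, 1, 1, 1, 1, 1, 1, 1, 0.3, 0, -0.2, -0.2, -0.2]'

```text
clock: 15.32
tool_pos: [0.4736, -0.1208, 0.1099]
eef_rot: [0.626, 0.78, -0.0, -0.0]
contact_force: [0.7, 0.0, 2.2]
opening: 0.564
finger_force: 30.0
```

```bash
python3 go.py .641 -.075 .25
```

```text
t 15.32 tcp [ 0.4736 -0.1208  0.1099] shift [ 0.0085  0.1733 -0.1402] rot [-0.03  0.02  0.02] F [0.7 0.  2.2] open 0.564 q7 [ 0.41  0.89 -0.42  2.09  1.04  0.38 -0.65]
```

Request:
play_rows --translation '[[0, 0, -0.015], [0, 0, -0.03], [0, 0, -0.035], [0, 0, -0.03], [0, 0, -0.02], [0, 0, -0.01], [0.001, 0.015, 0], [0.001, 0.03, 0], [0.002, 0.035, 0], [0.002, 0.035, 0], [0.001, 0.03, 0], [0.001, 0.02, 0], [0, 0.008, 0], [0, 0, 0], [0, 0, 0]]' --delta_rot '[[0, 0, 0], [0, 0, 0], [0, 0, 0], [0, 0, 0], [0, 0, 0], [0, 0, 0], [0, 0, 0], [0, 0, 0], [0, 0, 0], [0, 0, 0], [0, 0, 0], [0, 0, 0], [0, 0, 0], [0, 0, 0], [0, 0, 0]]' --grip '[-0.2, -0.2, -0.2, -0.2, -0.2, -0.2, -0.2, -0.2, -0.2, -0.2, -0.2, -0.2, -0.2, -0.2, -0.2]'

```text
clock: 17.2
tool_pos: [0.64, -0.0759, 0.2491]
eef_rot: [0.626, 0.78, -0.001, -0.001]
contact_force: [-0.6, -0.2, -0.5]
opening: 0.564
finger_force: 30.0
```

```bash
python3 go.py .641 -.075 .1139
```

```text
t 17.2 tcp [ 0.64   -0.0759  0.2491] shift [0.0007 0.0015 0.1352] rot [-0.14  0.03  0.02] F [-0.6 -0.2 -0.5] open 0.564 q7 [ 0.41  0.86 -0.71  1.54  0.64  0.99 -0.27]
```

Request:
play_rows --translation '[[0, 0.001, 0.02], [0, 0, 0.03], [0, 0, 0.03], [0, 0, 0.025], [0, 0, 0.015], [0, 0, 0.01], [0, 0, 0.004], [0, 0, 0.001], [0, 0, 0], [0, 0, 0]]' --delta_rot '[[0, 0, 0], [0, 0, 0], [0, 0, 0], [0, 0, 0], [0, 0, 0], [0, 0, 0], [0, 0, 0], [0, 0, 0], [0, 0, 0], [0, 0, 0]]' --grip '[-0.2, -0.2, -0.2, -0.2, -0.2, -0.2, -0.2, -0.2, -0.2, -0.2]'

```text
clock: 18.45
tool_pos: [0.6419, -0.0753, 0.1151]
eef_rot: [0.626, 0.78, -0.0, 0.0]
contact_force: [-1.1, 0.2, -1.8]
opening: 0.568
finger_force: 30.0
```

```bash
python3 go.py .641 -.075 .1139
```

```text
t 18.45 tcp [ 0.6419 -0.0753  0.1151] shift [ 0.0005 -0.0008  0.0012] rot [-0.    0.03  0.01] F [-1.1  0.2 -1.8] open 0.568 q7 [ 0.36  1.03 -0.61  1.6   0.78  0.77 -0.39]
```

Request:
play_rows --translation '[[0, 0, 0.001], [0, 0, 0], [0, 0, 0], [0, 0, 0], [0, 0, 0], [0, 0, -0.02], [0, 0, -0.04], [0, 0, -0.04], [0, 0, -0.04], [0, 0, -0.02], [0, 0, 0]]' --delta_rot '[[0, 0, 0], [0, 0, 0], [0, 0, 0], [0, 0, 0], [0, 0, 0], [0, 0, 0], [0, 0, 0], [0, 0, 0], [0, 0, 0], [0, 0, 0], [0, 0, 0]]' --grip '[-0.2, -0.2, 0.3, 0.8, 0.9, 1, 1, 1, 1, 1, 1]'

```text
clock: 19.82
tool_pos: [0.6423, -0.0752, 0.2752]
eef_rot: [0.626, 0.78, 0.0, 0.001]
contact_force: [-0.3, 0.5, -0.3]
opening: 1.003
finger_force: 0.0
```

```bash
python3 go.py .4415 -.3235 .27
python3 - <<'E'
from h import *
r.snapshot("top");r.snapshot("side")
print(locate("shaker_large",(.4417,-.3237)))
E
```

```text
t 19.82 tcp [ 0.6423 -0.0752  0.2752] shift [-0.1991 -0.2497  0.0049] rot [0.11 0.06 0.01] F [-0.3  0.5 -0.3] open 1.003 q7 [ 0.42  0.83 -0.73  1.51  0.61  1.04 -0.25]
[('side', [0.4419, -0.3245], np.float64(0.109))]
```

Request:
play_rows --translation '[[-0.015, -0.02, 0], [-0.032, -0.04, 0], [-0.032, -0.04, 0], [-0.032, -0.04, 0], [-0.032, -0.04, 0], [-0.032, -0.04, 0], [-0.016, -0.02, 0], [-0.008, -0.01, 0], [0, 0, 0], [0, 0, 0]]' --delta_rot '[[0, 0, 0], [0, 0, 0], [0, 0, 0], [0, 0, 0], [0, 0, 0], [0, 0, 0], [0, 0, 0], [0, 0, 0], [0, 0, 0], [0, 0, 0]]' --grip '[1, 1, 1, 1, 1, 1, 1, 1, 1, 1]'

```text
clock: 21.28
tool_pos: [0.4418, -0.3221, 0.2738]
eef_rot: [0.625, 0.781, 0.0, -0.0]
contact_force: [-0.2, 0.9, -0.6]
opening: 0.997
finger_force: 0.0
```

```bash
python3 go.py .4415 -.324 .135
```

```text
t 21.27 tcp [ 0.4418 -0.3221  0.2738] shift [-0.0019 -0.0007  0.1388] rot [ 0.01 -0.04  0.16] F [-0.2  0.9 -0.6] open 0.997 q7 [ 1.    0.72 -0.78  1.82  0.65  0.88  0.13]
```

Request:
play_rows --translation '[[-0.002, 0, 0.025], [0, 0, 0.035], [0, 0, 0.035], [0, 0, 0.025], [0, 0, 0.015], [0, 0, 0.004], [0, 0, 0], [0, 0, 0], [0, 0, 0], [0, 0, 0], [0, 0, 0], [0, 0, 0]]' --delta_rot '[[0, 0, 0], [0, 0, 0], [0, 0, 0], [0, 0, 0], [0, 0, 0], [0, 0, 0], [0, 0, 0], [0, 0, 0], [0, 0, 0], [0, 0, 0], [0, 0, 0], [0, 0, 0]]' --grip '[1, 1, 1, 1, 1, 1, 1, 0.5, 0.2, 0, -0.1, -0.1]'

```text
clock: 22.78
tool_pos: [0.4412, -0.3257, 0.1351]
eef_rot: [0.626, 0.78, -0.0, 0.0]
contact_force: [-0.2, -0.0, 2.1]
opening: 0.63
finger_force: 30.0
```

```bash
python3 go.py .623 .007 .295
```

```text
t 22.77 tcp [ 0.4412 -0.3257  0.1351] shift [ 0.2855  0.2493 -0.1602] rot [-0.03  0.04  0.02] F [-0.2 -0.   2.1] open 0.63 q7 [ 0.9   0.91 -0.6   1.91  0.89  0.61 -0.07]
```

Request:
play_rows --translation '[[0, 0, -0.015], [0, 0, -0.03], [0, 0, -0.035], [0, 0, -0.035], [0, 0, -0.03], [0, 0, -0.015], [0.015, 0.013, 0], [0.03, 0.026, 0], [0.032, 0.028, 0], [0.032, 0.028, 0], [0.032, 0.028, 0], [0.032, 0.028, 0], [0.032, 0.028, 0], [0.032, 0.028, 0], [0.026, 0.023, 0], [0.015, 0.013, 0], [0.007, 0.006, 0], [0, 0, 0], [0, 0, 0], [0, 0, 0]]' --delta_rot '[[0, 0, 0], [0, 0, 0], [0, 0, 0], [0, 0, 0], [0, 0, 0], [0, 0, 0], [0, 0, 0], [0, 0, 0], [0, 0, 0], [0, 0, 0], [0, 0, 0], [0, 0, 0], [0, 0, 0], [0, 0, 0], [0, 0, 0], [0, 0, 0], [0, 0, 0], [0, 0, 0], [0, 0, 0], [0, 0, 0]]' --grip '[-0.1, -0.1, -0.1, -0.1, -0.1, -0.1, -0.1, -0.1, -0.1, -0.1, -0.1, -0.1, -0.1, -0.1, -0.1, -0.1, -0.1, -0.1, -0.1, -0.1]'

```text
clock: 25.28
tool_pos: [0.6224, 0.0051, 0.2945]
eef_rot: [0.627, 0.779, -0.001, -0.0]
contact_force: [0.1, -0.6, -3.5]
opening: 0.628
finger_force: 30.0
```

```bash
python3 go.py .623 .007 .1391
```

```text
t 25.27 tcp [0.6224 0.0051 0.2945] shift [0.0019 0.0013 0.1554] rot [-0.09  0.06 -0.09] F [ 0.1 -0.6 -3.5] open 0.628 q7 [ 0.31  0.78 -0.74  1.57  0.59  1.03 -0.38]
```

Request:
play_rows --translation '[[0.002, 0.001, 0.02], [0, 0, 0.035], [0, 0, 0.035], [0, 0, 0.03], [0, 0, 0.02], [0, 0, 0.01], [0, 0, 0.004], [0, 0, 0.001], [0, 0, 0], [0, 0, 0]]' --delta_rot '[[0, 0, 0], [0, 0, 0], [0, 0, 0], [0, 0, 0], [0, 0, 0], [0, 0, 0], [0, 0, 0], [0, 0, 0], [0, 0, 0], [0, 0, 0]]' --grip '[-0.1, -0.1, -0.1, -0.1, -0.1, -0.1, -0.1, -0.1, -0.1, -0.1]'

```text
clock: 26.52
tool_pos: [0.6234, 0.0087, 0.1402]
eef_rot: [0.626, 0.78, -0.0, 0.0]
contact_force: [1.1, -0.3, -3.3]
opening: 0.627
finger_force: 30.0
```

```bash
python3 go.py .623 .007 .1391
```

```text
t 26.52 tcp [0.6234 0.0087 0.1402] shift [-0.0015 -0.0007  0.0011] rot [0.01 0.02 0.01] F [ 1.1 -0.3 -3.3] open 0.627 q7 [ 0.24  0.97 -0.61  1.67  0.76  0.76 -0.53]
```

Request:
play_rows --translation '[[0, 0, 0.001], [0, 0, 0], [0, 0, 0], [0, 0, 0], [0, 0, 0], [0, 0, -0.02], [0, 0, -0.04], [0, 0, -0.04], [0, 0, -0.04], [0, 0, -0.02], [0, 0, 0]]' --delta_rot '[[0, 0, 0], [0, 0, 0], [0, 0, 0], [0, 0, 0], [0, 0, 0], [0, 0, 0], [0, 0, 0], [0, 0, 0], [0, 0, 0], [0, 0, 0], [0, 0, 0]]' --grip '[-0.1, -0.1, 0.3, 0.8, 0.9, 1, 1, 1, 1, 1, 1]'

```text
clock: 27.9
tool_pos: [0.624, 0.0093, 0.3014]
eef_rot: [0.626, 0.78, 0.001, 0.001]
contact_force: [0.6, 0.7, -0.6]
opening: 1.0
finger_force: 0.0
```

```bash
python3 go.py .3655 .3075 .30
```

```text
t 27.9 tcp [0.624  0.0093 0.3014] shift [ 0.3471 -0.1879  0.0005] rot [0.22 0.03 0.02] F [ 0.6  0.7 -0.6] open 1.0 q7 [ 0.3   0.77 -0.75  1.56  0.58  1.04 -0.38]
```

Request:
play_rows --translation '[[0.015, -0.008, 0], [0.036, -0.02, 0], [0.036, -0.02, 0], [0.036, -0.02, 0], [0.036, -0.02, 0], [0.036, -0.02, 0], [0.036, -0.02, 0], [0.036, -0.02, 0], [0.036, -0.018, 0], [0.025, -0.013, 0], [0.012, -0.006, 0], [0.006, -0.003, 0], [0, 0, 0], [0, 0, 0], [0, 0, 0]]' --delta_rot '[[0, 0, 0], [0, 0, 0], [0, 0, 0], [0, 0, 0], [0, 0, 0], [0, 0, 0], [0, 0, 0], [0, 0, 0], [0, 0, 0], [0, 0, 0], [0, 0, 0], [0, 0, 0], [0, 0, 0], [0, 0, 0], [0, 0, 0]]' --grip '[1, 1, 1, 1, 1, 1, 1, 1, 1, 1, 1, 1, 1, 1, 1]'

```text
clock: 29.78
tool_pos: [0.3654, 0.3052, 0.2985]
eef_rot: [0.627, 0.779, -0.001, -0.0]
contact_force: [-0.2, -0.4, 0.1]
opening: 1.003
finger_force: 0.0
```

```bash
python3 go.py .3655 .3075 .16
```

```text
t 29.77 tcp [0.3654 0.3052 0.2985] shift [0.0023 0.0007 0.1385] rot [-0.06  0.04 -0.08] F [-0.2 -0.4  0.1] open 1.003 q7 [-0.33  0.58 -0.73  1.99  0.55  0.78 -1.17]
```

Request:
play_rows --translation '[[0.002, 0, 0.02], [0, 0, 0.03], [0, 0, 0.03], [0, 0, 0.025], [0, 0, 0.02], [0, 0, 0.01], [0, 0, 0.003], [0, 0, 0], [0, 0, 0], [0, 0, 0], [0, 0, 0], [0, 0, 0], [0, 0, 0]]' --delta_rot '[[0, 0, 0], [0, 0, 0], [0, 0, 0], [0, 0, 0], [0, 0, 0], [0, 0, 0], [0, 0, 0], [0, 0, 0], [0, 0, 0], [0, 0, 0], [0, 0, 0], [0, 0, 0], [0, 0, 0]]' --grip '[1, 1, 1, 1, 1, 1, 1, 1, 0.6, 0.4, 0.2, 0.1, 0.1]' --squeeze 35

```text
clock: 31.4
tool_pos: [0.3645, 0.308, 0.1609]
eef_rot: [0.626, 0.78, -0.0, -0.0]
contact_force: [0.8, 0.1, 4.1]
opening: 0.698
finger_force: 35.0
```

```bash
python3 go.py .605 .089 .32
```

```text
t 31.4 tcp [0.3645 0.308  0.1609] shift [-0.2657  0.1875 -0.1592] rot [-0.02 -0.    0.01] F [0.8 0.1 4.1] open 0.698 q7 [-0.51  0.79 -0.47  2.11  0.86  0.44 -1.44]
```

Request:
play_rows --translation '[[0, 0, -0.015], [0, 0, -0.03], [0, 0, -0.035], [0, 0, -0.035], [0, 0, -0.03], [0, 0, -0.015], [-0.012, 0.009, 0], [-0.025, 0.018, 0], [-0.03, 0.021, 0], [-0.03, 0.021, 0], [-0.03, 0.021, 0], [-0.03, 0.021, 0], [-0.03, 0.021, 0], [-0.03, 0.021, 0], [-0.025, 0.018, 0], [-0.015, 0.01, 0], [-0.008, 0.006, 0], [0, 0, 0], [0, 0, 0], [0, 0, 0]]' --delta_rot '[[0, 0, 0], [0, 0, 0], [0, 0, 0], [0, 0, 0], [0, 0, 0], [0, 0, 0], [0, 0, 0], [0, 0, 0], [0, 0, 0], [0, 0, 0], [0, 0, 0], [0, 0, 0], [0, 0, 0], [0, 0, 0], [0, 0, 0], [0, 0, 0], [0, 0, 0], [0, 0, 0], [0, 0, 0], [0, 0, 0]]' --grip '[0.1, 0.1, 0.1, 0.1, 0.1, 0.1, 0.1, 0.1, 0.1, 0.1, 0.1, 0.1, 0.1, 0.1, 0.1, 0.1, 0.1, 0.1, 0.1, 0.1]'

```text
clock: 33.9
tool_pos: [0.6037, 0.0905, 0.3208]
eef_rot: [0.625, 0.78, -0.0, -0.0]
contact_force: [0.4, -0.1, -2.1]
opening: 0.698
finger_force: 35.0
```

```bash
python3 go.py .605 .089 .1649
```

```text
t 33.9 tcp [0.6037 0.0905 0.3208] shift [-0.0018  0.0011  0.1559] rot [-0.05 -0.    0.13] F [ 0.4 -0.1 -2.1] open 0.698 q7 [ 0.18  0.74 -0.76  1.57  0.56  1.06 -0.5 ]
```

Request:
play_rows --translation '[[-0.002, 0.001, 0.02], [0, 0, 0.035], [0, 0, 0.035], [0, 0, 0.03], [0, 0, 0.02], [0, 0, 0.01], [0, 0, 0.004], [0, 0, 0.001], [0, 0, 0], [0, 0, 0]]' --delta_rot '[[0, 0, 0], [0, 0, 0], [0, 0, 0], [0, 0, 0], [0, 0, 0], [0, 0, 0], [0, 0, 0], [0, 0, 0], [0, 0, 0], [0, 0, 0]]' --grip '[0.1, 0.1, 0.1, 0.1, 0.1, 0.1, 0.1, 0.1, 0.1, 0.1]'

```text
clock: 35.15
tool_pos: [0.6058, 0.0878, 0.1661]
eef_rot: [0.626, 0.78, -0.0, 0.0]
contact_force: [0.2, -0.8, -2.2]
opening: 0.697
finger_force: 35.0
```

```bash
python3 go.py .605 .089 .1649
```

```text
t 35.15 tcp [0.6058 0.0878 0.1661] shift [ 0.0014 -0.0006  0.0012] rot [0.   0.01 0.01] F [ 0.2 -0.8 -2.2] open 0.697 q7 [ 0.12  0.92 -0.63  1.7   0.74  0.77 -0.65]
```

Request:
play_rows --translation '[[0, 0, 0.001], [0, 0, 0], [0, 0, 0], [0, 0, 0], [0, 0, 0], [0, 0, -0.02], [0, 0, -0.04], [0, 0, -0.04], [0, 0, -0.04], [0, 0, -0.02], [0, -0.03, 0], [0, -0.04, 0], [0, -0.04, 0], [0, -0.04, 0], [0, -0.02, 0], [0, 0, 0], [0, 0, 0]]' --delta_rot '[[0, 0, 0], [0, 0, 0], [0, 0, 0], [0, 0, 0], [0, 0, 0], [0, 0, 0], [0, 0, 0], [0, 0, 0], [0, 0, 0], [0, 0, 0], [0, 0, 0], [0, 0, 0], [0, 0, 0], [0, 0, 0], [0, 0, 0], [0, 0, 0], [0, 0, 0]]' --grip '[0.1, 0.1, 0.5, 0.8, 0.9, 1, 1, 1, 1, 1, 1, 1, 1, 1, 1, 1, 1]'

```text
clock: 37.28
tool_pos: [0.441, 0.0515, 0.3255]
eef_rot: [0.626, 0.78, 0.001, 0.0]
contact_force: [-0.2, -0.4, 0.3]
opening: 1.002
finger_force: 0.0
```

Run:
```python
from h import *
a=r.snapshot("top");b=r.snapshot("side")
cv2.imwrite("pics/f.png",np.hstack([cv2.resize(a[110:270,150:400],None,fx=1.6,fy=1.6),cv2.resize(b[80:320,120:370],(400,256))]))
c=np.array([.632,-.034]);y=.2175;R=np.array([[np.cos(y),-np.sin(y)],[np.sin(y),np.cos(y)]])
for t,k in zip("shaker_small shaker_medium shaker_large shaker_tallest".split(),(-.126,-.042,.042,.126)):
    g=c+R@[0,k]
    for o in locate(t,g,z=.004): print(t,o[0],(R.T@(np.array(o[1])-c)).round(3),o[2])
for t,g in dict(jar=(.4355,-.0037),dish=(.491,-.204),bottle=(.426,.205)).items(): print(t,locate(t,g))
```

```text
shaker_small top [-0.002 -0.123] 0.311
shaker_small side [ 0.001 -0.129] 0.453
shaker_small both [ 0.    -0.125] 0.77
shaker_medium top [ 0.006 -0.041] 0.161
shaker_medium side [ 0.    -0.046] 0.277
shaker_medium both [ 0.003 -0.042] 0.459
shaker_large top [0.001 0.044] 0.064
shaker_large side [0.002 0.044] 0.355
shaker_large both [0.001 0.044] 0.421
shaker_tallest top [0.002 0.123] 0.414
shaker_tallest side [0.002 0.124] 0.114
shaker_tallest both [0.002 0.123] 0.529
jar [('side', [0.4375, -0.0048], np.float64(0.079))]
dish [('top', [0.4897, -0.2028], np.float64(0.225)), ('side', [0.5002, -0.2185], np.float64(0.285)), ('both', [0.4921, -0.209], np.float64(0.561))]
bottle [('side', [0.426, 0.2091], np.float64(0.282))]
```

View pics/f.png

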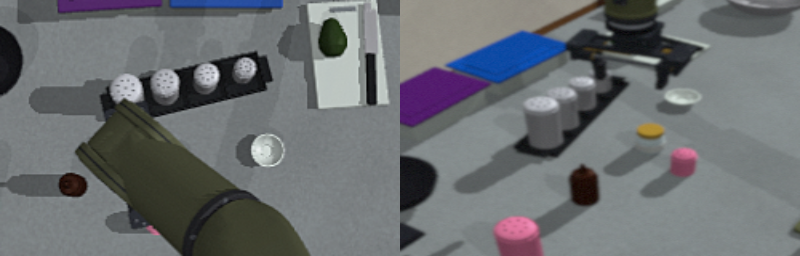

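All four shakers stand upright in their compartments, shortest by the board. In the crop's top view they are at (245,68), (207,75), (166,84) and (126,88). The dish, jar and bottle haven't moved, and the gripper is clear.

```bash
python3 -c "
from plant import r
print(r.finish_job())"
```

```text
the job is handed in; nothing more can be done
None
```

The job is handed in: all four steel shakers stand upright in the caddy in height order, shortest at the board end, each measured within about 6 mm of its compartment centre; no pass/fail result came back.

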